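Open the carton and hold the cuvette in the photometer beam

ROBOT

A 6-joint arm with a two-finger parallel gripper is mounted at the origin on the work surface. World frame = base frame: x ahead of the robot, y to its left, z up, the work surface at z = 0. Lengths are in m, angles in rad, forces in N, time in s.
With the tool pointing down it reaches from about 0.35 to 0.975 m from the base axis. Payload 4.9 kg.
Tool frame: the origin (TCP) lies midway between the tips of the shut fingers; the grasp point (between the pads) lies 19 mm behind it; z points along the fingers, y is the line along which they close (so a half turn about z gives the same grasp; the last joint's range is limited). The gripper opens to 85 mm and grips with 20 to 120 N. Pads are 22 mm wide; open, the fingers measure 114 mm over their backs; the gripper's body (76 mm by 85 mm) begins 54 mm behind the grasp point. The pads swing forward as they close: fully open they stand 13 mm farther back than shut.
Start: joints at [-1.298, 0.053, 1.613, -0, 1.476, -0.119], TCP at [0.239, -0.578, 0.231] pointing down, gripper open.
Joint ranges: [-3.01, 3.01], [-1.01, 2.22], [0.06, 2.58], [-1.02, 4.17], [0.09, 2.62], [-3.14, 3.14]. Speed limits (rad/s): [2.57, 2.57, 3.14, 3.14, 3.14, 3.14].

INTERFACE

Orientations are given as a rotation vector (axis times angle).
In Python, from station import ctrl, optics, job gives the robot as it stands.
- The arm moves only by the shell command python3 -m jog 'ROWS' [OPENING] [FORCE]. ROWS is JSON, a list of rows, each a list of 2 entries, a list of its own where there are three numbers: the shift along the tool's x, y, z in m, then the turn, a rotation vector about the tool's x, y, z in rad. A call has 1 to 5 rows; each row is the pose to reach, as a shift and turn from the pose commanded when the call began, along the tool's axes at that moment; what a row does not reach only later rows make up. A row lasts 1/10 s, in which the tool goes at most 50 mm and 8.59 degrees, less where a joint would pass 70% of its speed; a pose out of reach is approached as far as the arm can. A call with a gripper value outside its range is refused whole. OPENING is the opening, from 0 (shut) to 1 (fully open), set as the call begins (- or left out, the last holds). The fingers move at their own pace and stop on an object; FORCE is the grip in N (left out, the last holds). Time passes only in rows, so rows that repeat a pose let the fingers close. It gives the time, the measured TCP pose, the force, the opening and the grip force at its end, in the units of the state.
- ctrl.get_obs(): the state, without advancing time (a new reading comes with each control period).
- optics.get_image(name): name is "scene" or "top" or "wrist"; returns a dict with "image" (480x640x3 uint8, blue, green, red), "fx", "fy", "cx", "cy" (pixels), "rvec" (rotation vector, rad) and "tvec" (3), from world to camera coordinates, as OpenCV has them; the wrist camera has in their place "mount" (4x4, takes a point from camera to tool coordinates, whose origin is the TCP and whose axes are the flange's). Camera axes: x right, y down, z forward; pixel columns grow to the right and rows downward; lengths in m; the calibration is good to about 2 mm. A picture is of the moment at which its call begins: read the wrist's pose just before it. There is no depth.
- job.finish_job(): hands the job in; it is judged then, once.
The state is a dict: "t": time; "q": joint angles; "dq": joint speeds; "effort": joint torques, N m; "tool_pos": TCP position; "tool_rot": TCP orientation; "contact_force": force on the tool from outside, world axes, zero at the start; "wrist_torque": the same for the moment, N m; "opening": finger opening in m; "grip_force": force on a finger pad.
Only numpy, scipy, OpenCV 4.12 (cv2) and the standard library are available. Lean on these libraries where they do the work, as an engineer would, in place of code of your own. Each camera call takes 0.05 s, during which the arm holds its last target. There are 200 camera calls.

TASK

Fold both flaps of the small carton on the bench well back past upright, then take out the glass cuvette standing inside, gripping it only by its two large frosted faces and never touching the clear windows at its narrow ends. Hold it upright in mid-air between the lamp and the detector of the open photometer, level with the lens barrels and about halfway between them, lined up so that the beam runs lengthwise through the middle of both windows, and finish while still holding it there, with nothing but the fingers touching it. Leave the tube rack, tip box, beaker and vial where they stand.

Things in the scene. Friction and masses are not known exactly. Their poses are not given: they have to be found in the camera images.
- carton: Brown cardboard carton fixed to the bench, 104 (x) x 138 (y) x 75 (z) mm outside, walls 4 mm. Origin: centre of its underside, z up. Two top flaps hinge along its -x and +x rims (75 mm up). A dark insert fills the bottom up to 24 mm above the bench; the cuvette stands in its middle in a slot 48 x 19 mm, 8 mm deep. Above the insert the inside, 96 x 130 mm, is free.
- flap_near (a joint): Hinge of the flap on the carton's -x rim (nearer the robot), rad: 0 closed level, 1.57 upright, 2.6 fully folded back outwards. Starts ajar, 0.8 to 1.15. Flap 50 mm from hinge to free edge, 134 mm wide, 3 mm thick, 12 g, a little stiff (0.02 N m): it stays where it is left, and a finger can push it over from inside.
- flap_far (a joint): Hinge of the same kind of flap on the carton's +x rim (the far one), rad: 0 = closed level, 1.57 = upright, up to 2.6. Same size, start range and stiffness as flap_near.
- flap_near_edge (a point): Middle of the free edge of the flap on the -x rim, 50 mm from its hinge.
- flap_far_edge (a point): Middle of the free edge of the flap on the +x rim, 50 mm from its hinge.
- cuvette: Empty glass cuvette, 45 long (x) x 16 wide (y) x 50 tall (z) mm, about 45 g, upright and loose in the carton's slot, its x along the carton's x. The two large faces (+y, -y; 42 x 50 mm, 16 mm apart) are frosted, whitish; the narrow ends (+x, -x; 11 x 50 mm) are clear windows. Origin: centre of its underside, at first 16 mm above the bench; its top is then 9 mm below the carton's rim.
- cuvette_mid (a point): Centre of the cuvette, 25 mm above its underside.
- photometer: Open-beam photometer fixed to the bench: base plate 230 (x) x 85 (y) x 12 mm, with two white housings 62 x 75 mm on its ends (lamp -x, detector +x), tops 105 mm up, 104 mm apart. A black 28 mm lens barrel stands 8 mm out of each facing side: 88 mm free between them. The beam runs along x through the barrels, 70 mm up. Open above and at both y sides. Origin: centre of its underside.
- photometer_beam (a point): Point on the beam's axis halfway between the two lens barrels, 70 mm above the bench; its x axis runs along the beam. The cuvette's centre belongs here.
- tube_rack: Bystander: blue rack with capped tubes, 55 x 160 mm, 100 mm tall, loose. Origin: centre of its underside.
- tip_box: Bystander: pipette tip box, 120 x 85 mm, 57 mm tall, loose. Origin: centre of its underside.
- beaker: Bystander: glass beaker, 66 mm across, 85 mm tall, loose. Origin: centre of its underside.
- vial: Bystander: small capped vial, 25 mm across, 48 mm tall, loose. Origin: centre of its underside.
Mind the look-alikes: they are no part of the job. Several things have the shape of the photometer; the one meant has the colours described above. There is more than one size of the carton; the one meant has the size given above.

How it is judged:
By the outcome, as a careful person would: the job done as asked, in the order asked, and still so for the second after the job is handed in, while the arm keeps its last pose, push and grip.
It also fails if it takes over 64 s, if anything falls off the work surface, if the arm or the gripper's body presses on something with over 40 N, if the wrist force passes 120 N, or if a joint passes its speed limit or range.

## Working session

There is one attempt and no reset: what is moved stays moved. The work goes in short steps, Python scripts to look and compute and a shell command to move; the robot and the scene stay as the last step left them, time stands still between calls to the robot, and variables do not carry over. Pictures are saved under pics/ and viewed, at most 10 in all, crops included, and the job is handed in when it is done.

```bash
mkdir -p pics; cat > h.py <<'E'
import numpy as np,cv2
from scipy.spatial.transform import Rotation as R
from station import ctrl,optics,job
def grab(n):
    o=ctrl.get_obs(); d=optics.get_image(n)
    if 'mount' in d:
        T=np.eye(4);T[:3,:3]=R.from_rotvec(o['tool_rot']).as_matrix();T[:3,3]=o['tool_pos']
        C=T@np.array(d['mount']);
    else:
        C=np.eye(4);M=R.from_rotvec(np.ravel(d['rvec'])).as_matrix();C[:3,:3]=M.T;C[:3,3]=-M.T@np.ravel(d['tvec'])
    d['C']=C;return d
def ray(d,u,v):
    r=d['C'][:3,:3]@np.array([(u-d['cx'])/d['fx'],(v-d['cy'])/d['fy'],1]);return d['C'][:3,3],r
def plane(d,u,v,z):
    c,r=ray(d,u,v);return c+r*(z-c[2])/r[2]
def proj(d,p):
    q=d['C'][:3,:3].T@(np.array(p)-d['C'][:3,3]);return np.array([d['fx']*q[0]/q[2]+d['cx'],d['fy']*q[1]/q[2]+d['cy']])
E
python3 - <<'E'
from h import *
for n in ['scene','top']:
    d=grab(n);cv2.imwrite(f'pics/{n}0.png',d['image']);np.save(f'pics/{n}0.npy',d,allow_pickle=True);print(n,d['C'].round(3))
o=ctrl.get_obs();print(R.from_rotvec(o['tool_rot']).as_matrix().round(3),o)
E
```

```text
scene [[ 0.735  0.584 -0.344  0.995]
 [ 0.678 -0.638  0.366 -0.415]
 [-0.006 -0.502 -0.865  1.093]
 [ 0.     0.     0.     1.   ]]
top [[-0.043 -0.972  0.229  0.213]
 [-0.999  0.043 -0.005 -0.007]
 [-0.006 -0.229 -0.973  1.685]
 [ 0.     0.     0.     1.   ]]
[[ 0.924  0.382 -0.   ]
 [ 0.382 -0.924  0.002]
 [ 0.    -0.002 -1.   ]] {'t': 0.1, 'q': array([-1.29801130e+00,  5.32907644e-02,  1.61412310e+00,  3.05080865e-05,
        1.47599381e+00, -1.19003757e-01]), 'dq': array([-4.64073339e-04, -8.34344549e-05, -2.15764826e-03, -9.93046541e-04,
        3.65453556e-04,  1.87733733e-03]), 'effort': array([ 5.32944023e-05, -3.94902813e+01, -3.71363819e+01,  2.51503036e-05,
        3.87409120e-03, -6.93711861e-07]), 'tool_pos': array([ 0.23850932, -0.57710989,  0.23020607]), 'tool_rot': array([-3.07973002e+00, -6.11134654e-01,  1.71340891e-04]), 'contact_force': array([ 0.50004974,  0.73634361, -0.41197472]), 'wrist_torque': array([-0.06126392,  0.01327235,  0.01584764]), 'grip_force': 0.0, 'opening': 0.08540280272693204}
```

View pics/scene0.png

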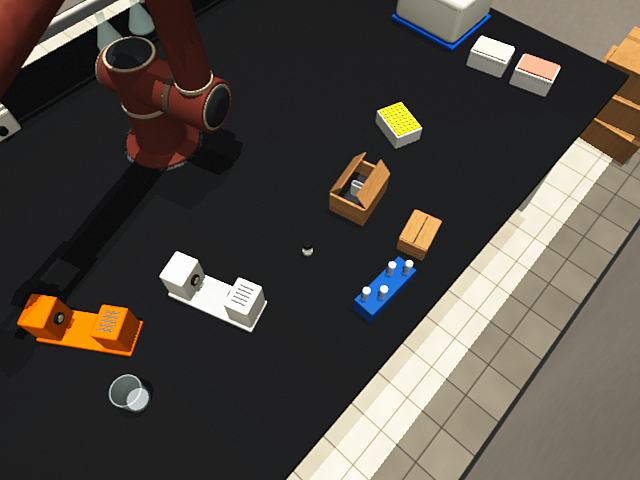

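View pics/top0.png

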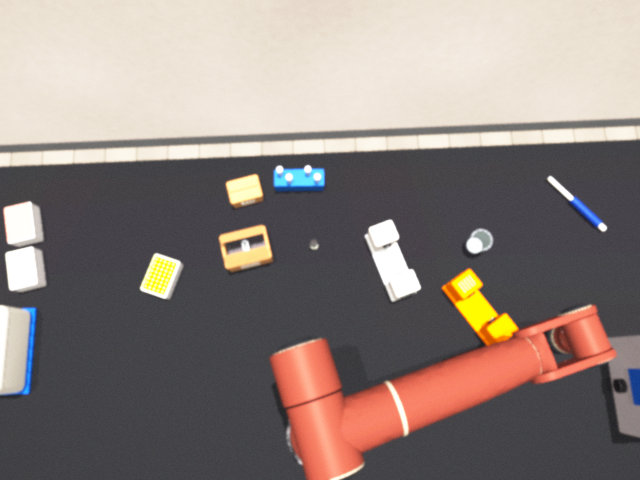

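Carton look-alikes: the open carton at scene (360,188) / top (246,247), and the smaller closed one at scene (419,233) / top (244,190). I choose the open one, which has the cuvette inside. Photometer look-alikes: white at scene (213,290) / top (393,262), and orange at scene (80,325). I choose the white one. Next I check both choices in a crop and get rough poses.

```bash
python3 - <<'E'
from h import *
t=np.load('pics/top0.npy',allow_pickle=True).item();s=np.load('pics/scene0.npy',allow_pickle=True).item()
a=cv2.resize(s['image'][140:230,320:440],(400,300),interpolation=3);b=cv2.resize(s['image'][245:335,155:275],(400,300),interpolation=3)
c=cv2.resize(t['image'][217:277,210:290],(400,300),interpolation=3);e=cv2.resize(t['image'][212:308,350:478],(400,300),interpolation=3)
cv2.imwrite('pics/crop1.png',np.vstack([np.hstack([a,b]),np.hstack([c,e])]))
for n,p,z in [('carton',(246,247),.075),('small',(244,190),.05),('photo',(393,264),.05),('rack',(300,178),.05),('vial',(314,244),.03),('tip',(161,276),.05),('beaker',(480,241),.05)]: print(n,plane(t,*p,z).round(3))
E
```

```text
carton [0.565 0.222 0.075]
small [0.76 0.23 0.05]
photo [ 0.495 -0.236  0.05 ]
rack [0.793 0.046 0.05 ]
vial [0.575 0.01  0.03 ]
tip [0.489 0.493 0.05 ]
beaker [ 0.557 -0.517  0.05 ]
```

View pics/crop1.png

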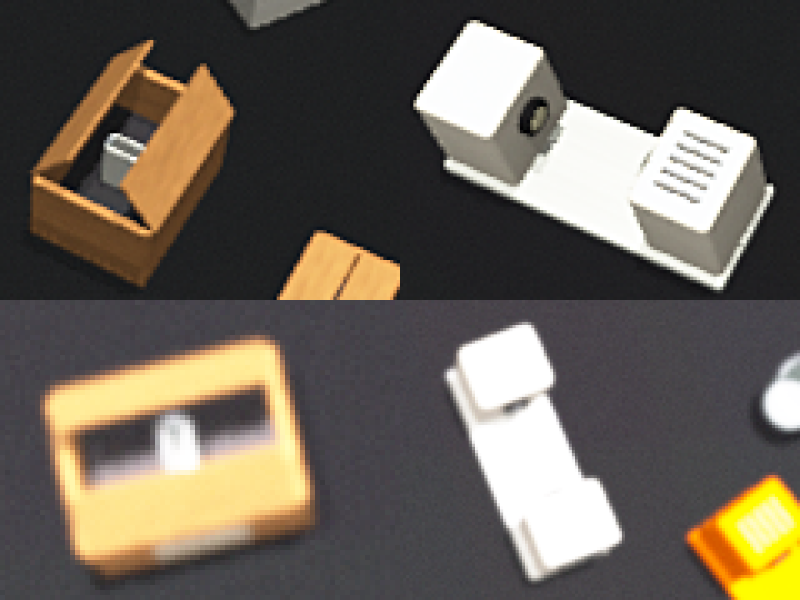

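The crop confirms both choices. The open carton has both flaps ajar and the cuvette inside, yawed about +9°. The white photometer is yawed about +24°. Next I move the wrist camera over the carton.

```bash

python3 -m jog '[[[0.027,-0.032,-0.008],[0,0,0]],[[0.054,-0.064,-0.016],[0,0,0]],[[0.082,-0.096,-0.024],[0,0,0]],[[0.109,-0.128,-0.032],[0,0,0]],[[0.137,-0.16,-0.04],[0,0,0]]]' 0.0 20
python3 -m jog '[[[0.027,-0.032,-0.008],[0,0,0]],[[0.054,-0.064,-0.016],[0,0,0]],[[0.082,-0.096,-0.024],[0,0,0]],[[0.109,-0.128,-0.032],[0,0,0]],[[0.137,-0.16,-0.04],[0,0,0]]]'
python3 -m jog '[[[0.027,-0.032,-0.008],[0,0,0]],[[0.054,-0.064,-0.016],[0,0,0]],[[0.082,-0.096,-0.024],[0,0,0]],[[0.109,-0.128,-0.032],[0,0,0]],[[0.137,-0.16,-0.04],[0,0,0]]]'
python3 -m jog '[[[0.027,-0.032,0],[0,0,0.05]],[[0.054,-0.064,0],[0,0,0.1]],[[0.082,-0.096,0],[0,0,0.15]],[[0.109,-0.128,0],[0,0,0.2]],[[0.137,-0.16,0],[0,0,0.235]]]'
python3 -m jog '[[[0,0,0],[0,0,0]],[[0,0,0],[0,0,0]]]'
python3 - <<'E'
from h import *
d=grab('wrist');cv2.imwrite('pics/w1.png',d['image']);np.save('pics/w1.npy',d,allow_pickle=True);print(np.round(d['mount'],3),d['C'].round(3),d['fx'])
o=ctrl.get_obs();print(o['tool_pos'],R.from_rotvec(o['tool_rot']).as_matrix().round(3),o['t'])
E
```

```text
t: 0.6
tool_pos: [0.3042, -0.3756, 0.271]
tool_rot: [-3.081, -0.61, 0.0]
contact_force: [0.7, 0.3, -0.4]
opening: 0.012
grip_force: 0.0
t: 1.1
tool_pos: [0.3696, -0.1755, 0.3112]
tool_rot: [-3.082, -0.611, -0.0]
contact_force: [1.6, -0.6, -0.1]
opening: -0.0001
grip_force: 0.0
t: 1.6
tool_pos: [0.4352, 0.0248, 0.3513]
tool_rot: [3.081, 0.612, -0.0]
contact_force: [0.6, -1.0, -1.0]
opening: -0.0001
grip_force: 0.0
t: 2.1
tool_pos: [0.5007, 0.225, 0.3508]
tool_rot: [3.132, 0.244, -0.001]
contact_force: [1.2, -0.2, 0.2]
opening: -0.0001
grip_force: 0.0
t: 2.3
tool_pos: [0.5005, 0.2237, 0.3503]
tool_rot: [3.131, 0.249, -0.003]
contact_force: [-0.0, -0.1, -0.3]
opening: 0.0
grip_force: 0.0
[[-0.    -0.949 -0.315  0.081]
 [ 1.    -0.    -0.     0.   ]
 [ 0.    -0.315  0.949 -0.143]
 [ 0.     0.     0.     1.   ]] [[ 0.158 -0.936 -0.314  0.581]
 [-0.987 -0.149 -0.05   0.237]
 [ 0.     0.318 -0.948  0.493]
 [ 0.     0.     0.     1.   ]] 428.4226275659692
[0.50047576 0.22291456 0.35070868] [[ 0.988  0.157 -0.001]
 [ 0.157 -0.988 -0.001]
 [-0.001  0.001 -1.   ]] 2.35
```

View pics/w1.png

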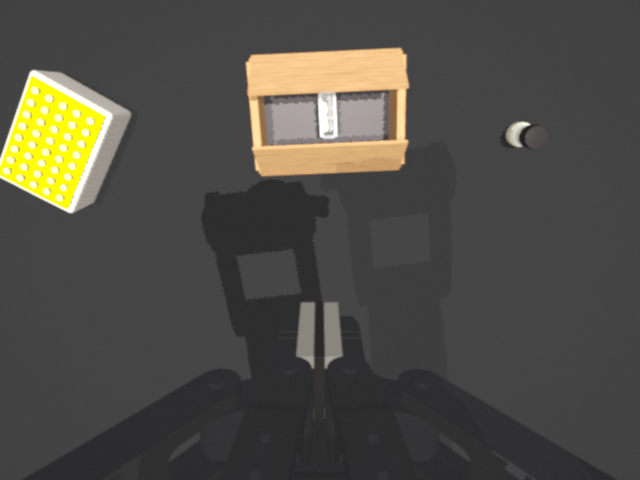

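The wrist view shows the carton with its hinge lines at about (248,56)-(404,49) for the far flap and (257,174)-(406,167) for the near one. The cuvette top is near (327,115), with the tip box and vial to either side. I'll cast these onto their planes.

```bash
python3 - <<'E'
from h import *
d=np.load('pics/w1.npy',allow_pickle=True).item()
im=d['image'];hsv=cv2.cvtColor(im,cv2.COLOR_BGR2HSV)
m=cv2.inRange(hsv,(5,70,90),(24,255,255));m[:, :200]=0;m[220:]=0
cs,_=cv2.findContours(m,0,2);c=max(cs,key=cv2.contourArea)
print(cv2.approxPolyDP(c,3,True)[:,0].tolist())
def yaw(a,b): v=plane(d,*a,.075)-plane(d,*b,.075);return v,np.degrees(np.arctan2(-v[0],v[1]))
for p in [(248,56),(404,49),(257,174),(406,167)]: print(p,plane(d,*p,.075).round(4))
w=cv2.inRange(hsv,(0,0,140),(180,60,255))[80:150,305:350]
cs,_=cv2.findContours(w,0,2);c=max(cs,key=cv2.contourArea)+[305,80]
r=cv2.minAreaRect(c);print(r,[(tuple(p.round(1)),plane(d,*p,.066).round(4)) for p in cv2.boxPoints(r)])
cv2.imwrite('pics/c2.png',cv2.resize(im[40:190,230:430],(800,600),interpolation=2))
E
```

```text
[[407, 55], [400, 47], [251, 54], [245, 69], [255, 170], [261, 176], [398, 170], [405, 163], [408, 144]]
(248, 56) [0.6036 0.3046 0.075 ]
(404, 49) [0.6314 0.1673 0.075 ]
(257, 174) [0.4989 0.2846 0.075 ]
(406, 167) [0.5285 0.1422 0.075 ]
((333.0, 115.5), (47.0, 32.0), 90.0) [((np.float32(317.0), np.float32(92.0)), array([0.5832, 0.2386, 0.066 ])), ((np.float32(349.0), np.float32(92.0)), array([0.5879, 0.2088, 0.066 ])), ((np.float32(349.0), np.float32(139.0)), array([0.5453, 0.201 , 0.066 ])), ((np.float32(317.0), np.float32(139.0)), array([0.5404, 0.2318, 0.066 ]))]
```

View pics/c2.png

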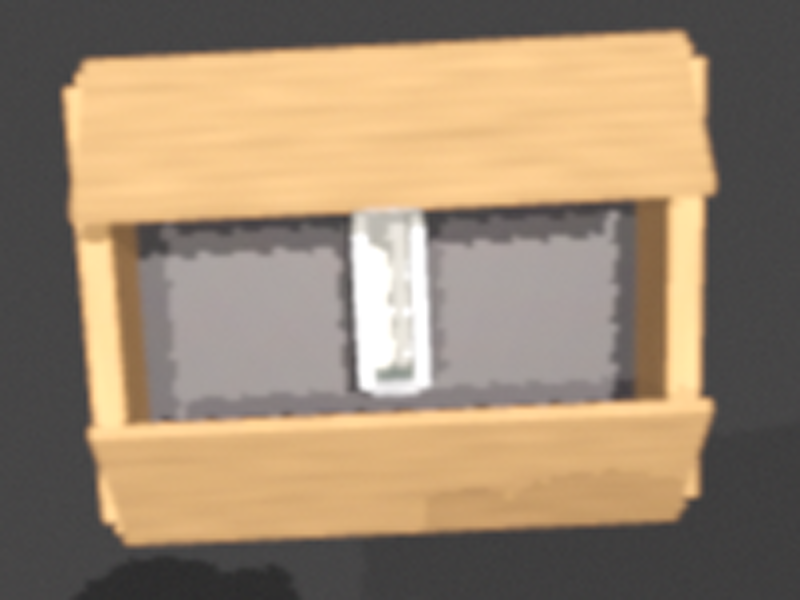

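The carton centre is at about (0.565, 0.225) with a yaw of about 11.5°, and the gap between the flap edges is about 42 mm. I'll go down between them with the fingers shut and push the near flap over first.

```bash

python3 -m jog '[[[0.032,0.004,0],[0,0,-0.022]],[[0.064,0.008,0],[0,0,-0.044]],[[0.064,0.008,0.05],[0,0,-0.044]],[[0.064,0.008,0.1],[0,0,-0.044]],[[0.064,0.008,0.15],[0,0,-0.044]]]'
python3 -m jog '[[[0,0,0.03],[0,0,0]],[[0,0,0.06],[0,0,0]],[[0,0,0.085],[0,0,0]],[[0,0,0.105],[0,0,0]],[[0,0,0.105],[0,0,0]]]'
python3 -m jog '[[[-0.015,0,0],[0,0,0]],[[-0.03,0,0],[0,0,0]],[[-0.045,0,0],[0,0,0]],[[-0.058,0,0],[0,0,0]],[[-0.07,0,0],[0,0,0]]]'
python3 -m jog '[[[0.0,0,0],[0,0,0]],[[0.02,0,0],[0,0,0]],[[0.045,0,0],[0,0,0]],[[0.07,0,0],[0,0,0]],[[0.085,0,0],[0,0,0]]]'
python3 -m jog '[[[0.015,0,0],[0,0,0]],[[0.03,0,0],[0,0,0]],[[0.045,0,0],[0,0,0]],[[0.055,0,0],[0,0,0]],[[0.055,0,0],[0,0,0]]]'
python3 -m jog '[[[-0.025,0,0],[0,0,0]],[[-0.055,0,-0.02],[0,0,0]],[[-0.09,0,-0.05],[0,0,0]],[[-0.11,0,-0.09],[0,0,0]],[[-0.14,0,-0.13],[0,0,0]]]' 0.5
python3 -m jog '[[[0,0,0],[0,0,0]],[[0,0,0],[0,0,0]]]'
python3 - <<'E'
from h import *
d=grab('wrist');cv2.imwrite('pics/w2.png',d['image']);np.save('pics/w2.npy',d,allow_pickle=True)
o=ctrl.get_obs();print(o['tool_pos'],R.from_rotvec(o['tool_rot']).as_matrix().round(3),o['t'],o['opening'])
E
```

```text
t: 2.85
tool_pos: [0.5656, 0.2235, 0.2005]
tool_rot: [-3.126, -0.311, -0.003]
contact_force: [0.9, 0.4, -0.7]
opening: -0.0002
grip_force: 0.0
t: 3.35
tool_pos: [0.5626, 0.223, 0.0928]
tool_rot: [3.125, 0.312, -0.01]
contact_force: [0.3, -0.2, 0.2]
opening: 0.0004
grip_force: 0.0
t: 3.85
tool_pos: [0.4973, 0.2107, 0.0985]
tool_rot: [-3.125, -0.313, -0.006]
contact_force: [1.4, 0.5, 0.5]
opening: -0.0001
grip_force: 0.4
t: 4.35
tool_pos: [0.5818, 0.2282, 0.0972]
tool_rot: [-3.126, -0.314, -0.001]
contact_force: [-1.6, 0.2, 0.9]
opening: 0.0002
grip_force: 0.7
t: 4.85
tool_pos: [0.6352, 0.2391, 0.0967]
tool_rot: [-3.126, -0.314, -0.002]
contact_force: [-0.5, 0.2, 0.8]
opening: -0.0002
grip_force: 0.0
t: 5.35
tool_pos: [0.4952, 0.2108, 0.2272]
tool_rot: [3.126, 0.315, -0.001]
contact_force: [0.5, 0.3, 1.0]
opening: 0.0429
grip_force: 0.0
t: 5.55
tool_pos: [0.4967, 0.2114, 0.2285]
tool_rot: [-3.125, -0.315, -0.007]
contact_force: [-0.2, -0.0, -0.4]
opening: 0.0429
grip_force: 0.0
[0.49629564 0.21119173 0.22647004] [[ 0.98   0.2    0.001]
 [ 0.2   -0.98   0.   ]
 [ 0.001 -0.    -1.   ]] 5.6 0.04258085532485833
```

View pics/w2.png

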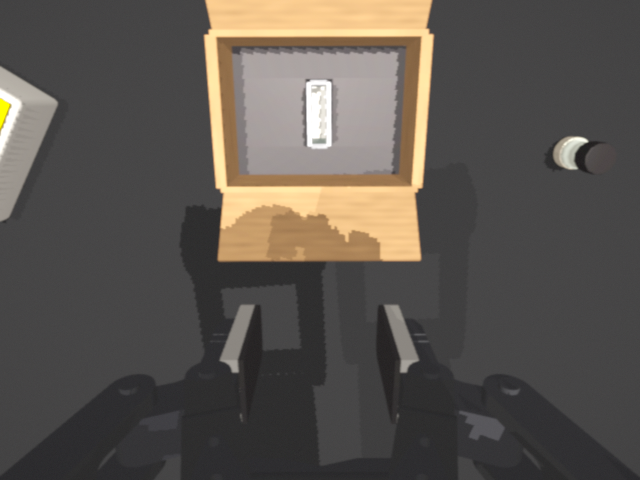

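Both flaps are folded back and the interior is clear. The cuvette top spans about (307,81) to (331,148). I'll measure it, the rim and the flap angles.

```bash
python3 - <<'E'
from h import *
d=np.load('pics/w2.npy',allow_pickle=True).item();T=np.array(d['C'])@np.linalg.inv(np.array(d['mount']))
tl=lambda p:(np.linalg.inv(T)@np.append(p,1))[:3].round(4)
im=d['image'];hsv=cv2.cvtColor(im,cv2.COLOR_BGR2HSV)
w=cv2.inRange(im,(175,175,175),(255,255,255))[70:160,295:345]
w=cv2.morphologyEx(w,3,np.ones((9,9)))
cs,_=cv2.findContours(w,0,2);c=max(cs,key=cv2.contourArea)+[295,70]
r=cv2.minAreaRect(c);print(r);P=[plane(d,*p,.066) for p in cv2.boxPoints(r)]
for p in P: print('cuv',p.round(4),tl(p))
print('mid',np.mean(P,0),tl(np.mean(P,0)))
m=cv2.inRange(hsv,(5,70,60),(24,255,255));
for v in range(8,270,12):
    x=np.where(m[v,190:450])[0]+190
    print(v,x.min(),x.max()) if len(x) else 0
for p in [(206,34),(433,33),(217,188),(424,188)]: print('rim',tl(plane(d,*p,.075)))
# near flap edge: hinge at tool x ~; find z where edge lies 50mm from hinge
h=plane(d,320,188,.075)
for z in (.085,.09,.095,.1,.105,.11,.115):
    e=plane(d,320,260,z);dx=tl(e)[0]-tl(h)[0];print(z,np.hypot(dx,z-.075).round(4),np.arctan2(z-.075,dx).round(2))
E
```

```text
((318.5, 114.0), (68.0, 25.0), 90.0)
cuv [0.5851 0.2382 0.066 ] [ 0.0912 -0.0087  0.1629]
cuv [0.5884 0.2219 0.066 ] [0.0912 0.0081 0.1629]
cuv [0.5446 0.2126 0.066 ] [0.0464 0.0085 0.1627]
cuv [0.5411 0.2297 0.066 ] [ 0.0464 -0.0091  0.1627]
mid [0.56479332 0.22559869 0.066     ] [ 0.0688 -0.0003  0.1628]
8 206 430
20 209 428
32 208 429
44 204 433
56 205 432
68 206 431
80 207 430
92 208 430
104 209 429
116 210 428
128 210 427
140 211 426
152 212 425
164 213 424
176 214 423
188 215 422
200 222 416
212 220 417
224 219 418
236 219 419
248 218 420
260 217 420
rim [ 0.1181 -0.0711  0.154 ]
rim [0.1186 0.0718 0.154 ]
rim [ 0.0199 -0.0715  0.1536]
rim [0.0199 0.0736 0.1536]
0.085 0.0511 2.94
0.09 0.0505 2.84
0.095 0.0504 2.73
0.1 0.0509 2.63
0.105 0.0519 2.53
0.11 0.0535 2.43
0.115 0.0555 2.34
```

Cuvette: 69 mm ahead along tool x, centred and aligned. I move over it, descend and grip.

```bash

python3 -m jog '[[[0.035,0,0],[0,0,0]],[[0.069,0,0],[0,0,0]],[[0.069,0,0.03],[0,0,0]],[[0.069,0,0.06],[0,0,0]],[[0.069,0,0.09],[0,0,0]]]'
python3 -m jog '[[[0,0,0.03],[0,0,0]],[[0,0,0.06],[0,0,0]],[[0,0,0.085],[0,0,0]],[[0,0,0.1],[0,0,0]],[[0,0,0.1],[0,0,0]]]'
python3 -m jog '[[[0,0,0],[0,0,0]],[[0,0,0],[0,0,0]]]'
python3 - <<'E'
from h import *
d=grab('wrist');cv2.imwrite('pics/w3.png',d['image'][:, :])
E
```

```text
t: 6.1
tool_pos: [0.5635, 0.2246, 0.1324]
tool_rot: [3.125, 0.314, -0.007]
contact_force: [-0.7, 0.9, 0.2]
opening: 0.0428
grip_force: 0.0
t: 6.6
tool_pos: [0.5613, 0.2241, 0.0317]
tool_rot: [3.124, 0.314, -0.013]
contact_force: [-1.0, 0.8, -0.8]
opening: 0.0429
grip_force: 0.0
t: 6.8
tool_pos: [0.5655, 0.2253, 0.0379]
tool_rot: [-3.125, -0.315, -0.004]
contact_force: [-0.3, 0.1, 0.0]
opening: 0.0429
grip_force: 0.0
```

View pics/w3.png

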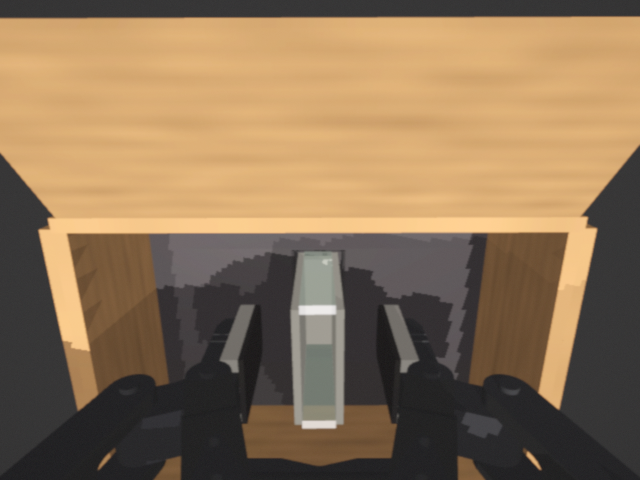

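The cuvette stands centred between the pads (x about 320), with its frosted faces towards the fingers. I grip, lift straight up, and carry it to a point just short of the photometer.

```bash

python3 -m jog '[[[0,0,0],[0,0,0]],[[0,0,0],[0,0,0]],[[0,0,0],[0,0,0]],[[0,0,0],[0,0,0]],[[0,0,0],[0,0,0]]]' 0.0 40
python3 -m jog '[[[0,0,-0.01],[0,0,0]],[[0,0,-0.03],[0,0,0]],[[0,0,-0.06],[0,0,0]],[[0,0,-0.09],[0,0,0]],[[0,0,-0.12],[0,0,0]]]'
python3 -m jog '[[[0,0,-0.03],[0,0,0]],[[0,0,-0.06],[0,0,0]],[[0,0,-0.09],[0,0,0]],[[0,0,-0.12],[0,0,0]],[[0,0,-0.14],[0,0,0]]]'
python3 -m jog '[[[-0.017,0.03,0],[0,0,0]],[[-0.034,0.061,0],[0,0,0]],[[-0.051,0.092,0],[0,0,0]],[[-0.068,0.122,0],[0,0,0]],[[-0.086,0.153,0],[0,0,0]]]'
python3 -m jog '[[[-0.017,0.03,0],[0,0,0]],[[-0.034,0.061,0],[0,0,0]],[[-0.051,0.092,0],[0,0,0]],[[-0.068,0.122,0],[0,0,0]],[[-0.086,0.153,0],[0,0,0]]]'
python3 -m jog '[[[-0.017,0.03,0],[0,0,-0.044]],[[-0.034,0.061,0],[0,0,-0.088]],[[-0.051,0.092,0],[0,0,-0.13]],[[-0.068,0.122,0],[0,0,-0.18]],[[-0.086,0.153,0],[0,0,-0.22]]]'
python3 -m jog '[[[0,0,0],[0,0,0]],[[0,0,0],[0,0,0]],[[0,0,0],[0,0,0]]]'
python3 - <<'E'
from h import *
d=grab('wrist');cv2.imwrite('pics/w4.png',d['image']);np.save('pics/w4.npy',d,allow_pickle=True)
o=ctrl.get_obs();print(o['tool_pos'],R.from_rotvec(o['tool_rot']).as_matrix().round(3),o['t'],o['opening'])
E
```

```text
t: 7.35
tool_pos: [0.5651, 0.2253, 0.0376]
tool_rot: [-3.126, -0.315, -0.003]
contact_force: [-0.1, -0.5, 5.8]
opening: 0.0153
grip_force: 39.7
t: 7.85
tool_pos: [0.5635, 0.2249, 0.1571]
tool_rot: [3.126, 0.315, -0.002]
contact_force: [0.7, -0.4, -0.5]
opening: 0.0158
grip_force: 39.1
t: 8.35
tool_pos: [0.5643, 0.2251, 0.2991]
tool_rot: [-3.125, -0.315, -0.003]
contact_force: [1.1, -0.3, 0.3]
opening: 0.0152
grip_force: 39.2
t: 8.85
tool_pos: [0.5094, 0.0569, 0.296]
tool_rot: [-3.126, -0.316, 0.001]
contact_force: [-0.1, -1.0, -0.3]
opening: 0.0153
grip_force: 39.3
t: 9.35
tool_pos: [0.4557, -0.1101, 0.2961]
tool_rot: [-3.125, -0.315, 0.001]
contact_force: [1.4, 0.3, -0.2]
opening: 0.0153
grip_force: 39.3
t: 9.85
tool_pos: [0.402, -0.2771, 0.2962]
tool_rot: [-3.071, -0.659, 0.0]
contact_force: [0.8, -0.4, -0.5]
opening: 0.0152
grip_force: 39.3
t: 10.15
tool_pos: [0.403, -0.2754, 0.2962]
tool_rot: [-3.071, -0.657, -0.0]
contact_force: [-0.4, -0.7, -0.4]
opening: 0.0153
grip_force: 39.4
[ 0.40319082 -0.27526028  0.29625907] [[ 0.912  0.41  -0.   ]
 [ 0.41  -0.912  0.   ]
 [ 0.    -0.    -1.   ]] 10.2 0.015242704901224294
```

View pics/w4.png

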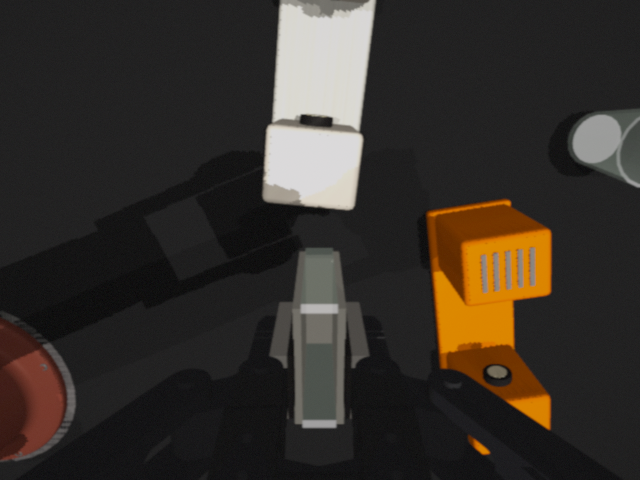

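The wrist view shows the near housing at (312,165) with its barrel at (316,121). The far housing is cut off, and the axis is tilted about 4° clockwise. I step ahead and up to get the whole photometer in view.

```bash

python3 -m jog '[[[0.02,0,-0.025],[0,0,0.015]],[[0.04,0,-0.05],[0,0,0.03]],[[0.06,0,-0.075],[0,0,0.05]],[[0.075,0,-0.09],[0,0,0.07]],[[0.075,0,-0.09],[0,0,0.07]]]'
python3 -m jog '[[[0,0,0],[0,0,0]],[[0,0,0],[0,0,0]],[[0,0,0],[0,0,0]]]'
python3 - <<'E'
from h import *
d=grab('wrist');cv2.imwrite('pics/w5.png',d['image']);np.save('pics/w5.npy',d,allow_pickle=True)
o=ctrl.get_obs();print(o['tool_pos'],R.from_rotvec(o['tool_rot']).as_matrix().round(3),o['t'],o['opening'])
E
```

```text
t: 10.7
tool_pos: [0.4734, -0.2442, 0.3893]
tool_rot: [3.089, 0.554, 0.006]
contact_force: [-0.4, 0.2, -0.5]
opening: 0.0152
grip_force: 39.3
t: 11.0
tool_pos: [0.4706, -0.2454, 0.3848]
tool_rot: [-3.092, -0.547, 0.003]
contact_force: [0.3, -0.6, -0.1]
opening: 0.0151
grip_force: 39.3
[ 0.47071549 -0.24553762  0.38508023] [[ 0.939  0.343 -0.002]
 [ 0.343 -0.939  0.001]
 [-0.001 -0.002 -1.   ]] 11.05 0.015097316517711843
```

View pics/w5.png

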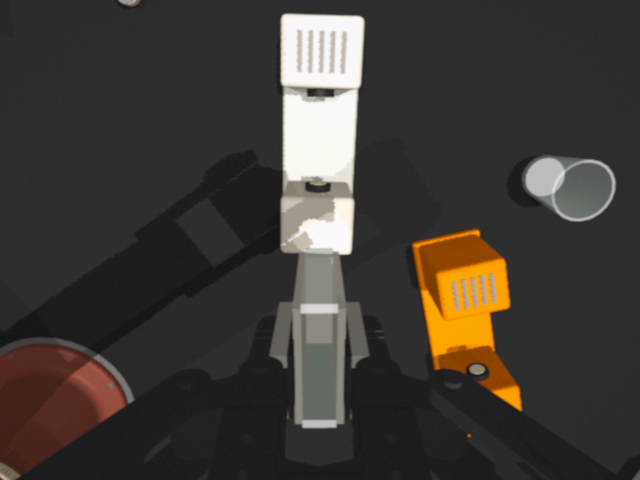

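The photometer is fully visible. The far housing top spans columns 280-364 and rows 14-88, the near one columns 282-354 and rows 188-253, and the barrels are at (320,92) and (317,186). I'll compute the beam pose and the cuvette's position in the hand.

```bash
python3 - <<'E'
from h import *
d=np.load('pics/w5.npy',allow_pickle=True).item();Ti=np.linalg.inv(np.array(d['C'])@np.linalg.inv(np.array(d['mount'])))
tl=lambda p:(Ti@np.append(p,1))[:3].round(4)
g=cv2.cvtColor(d['image'],6)[:, :]; 
m=(g>95).astype(np.uint8)
for v in (22,35,50,65,78,105,120,135,150,205,215,225,235,245):
    x=np.where(m[v,265:380])[0]+265; z=.012 if 90<v<180 else .105
    a,b=tl(plane(d,x.min()-.5,v,z)),tl(plane(d,x.max()+.5,v,z))
    print(v,x.min(),x.max(),'mid',((a+b)/2)[:2].round(4),'w',round(b[1]-a[1],4))
for u in (290,300,340,347):
    c=g[:260,u].astype(int);k=[(i,c[i],c[i+1]) for i in range(5,255) if abs(c[i+1]-c[i])>25];print(u,k)
for v in (14,87,188,194,253): print(v,tl(plane(d,320,v,.105)))
M=np.array(d['mount'])
for u,v in [(300,309),(338,309),(302,424),(337,424)]:
    r=M[:3,:3]@[(u-d['cx'])/d['fx'],(v-d['cy'])/d['fy'],1];c=M[:3,3];print('cuv',(c+r*(-.0285-c[2])/r[2]).round(4))
cv2.imwrite('pics/c5.png',cv2.resize(d['image'][5:265,240:400],(480,780//1)[:2],interpolation=2)[:600])
E
```

```text
22 280 364 mid [0.1435 0.0027] w 0.0756
35 280 363 mid [0.133  0.0023] w 0.0754
50 280 363 mid [0.1206 0.0023] w 0.0761
65 280 362 mid [0.108  0.0019] w 0.076
78 280 361 mid [0.0968 0.0014] w 0.0757
105 283 357 mid [0.0713 0.0012] w 0.0861
120 282 356 mid [0.0546 0.0001] w 0.0871
135 282 355 mid [ 0.0377 -0.0006] w 0.0868
150 282 355 mid [ 0.0203 -0.0006] w 0.0878
205 281 354 mid [-0.0237 -0.0015] w 0.075
215 281 353 mid [-0.0342 -0.002 ] w 0.0745
225 281 353 mid [-0.0448 -0.0021] w 0.0751
235 281 352 mid [-0.0556 -0.0026] w 0.0746
245 280 352 mid [-0.0666 -0.0032] w 0.0763
290 [(12, np.int64(56), np.int64(120)), (13, np.int64(120), np.int64(193)), (14, np.int64(193), np.int64(231)), (85, np.int64(206), np.int64(168)), (86, np.int64(168), np.int64(136)), (179, np.int64(239), np.int64(203)), (180, np.int64(203), np.int64(152)), (237, np.int64(170), np.int64(196)), (241, np.int64(194), np.int64(166)), (252, np.int64(124), np.int64(78)), (253, np.int64(78), np.int64(43))]
300 [(12, np.int64(49), np.int64(91)), (13, np.int64(91), np.int64(171)), (14, np.int64(171), np.int64(225)), (29, n
[... 726 characters left out ...]
47 [(14, np.int64(64), np.int64(139)), (15, np.int64(139), np.int64(210)), (16, np.int64(210), np.int64(240)), (87, np.int64(221), np.int64(179)), (88, np.int64(179), np.int64(134)), (90, np.int64(143), np.int64(187)), (91, np.int64(187), np.int64(224)), (182, np.int64(216), np.int64(189)), (197, np.int64(160), np.int64(198)), (198, np.int64(198), np.int64(225)), (253, np.int64(224), np.int64(155)), (254, np.int64(155), np.int64(66))]
14 [0.1499 0.0009 0.2796]
87 [0.089  0.001  0.2797]
188 [-0.0062  0.001   0.2799]
194 [-0.0123  0.001   0.2799]
253 [-0.0755  0.001   0.2799]
cuv [ 0.0211 -0.0056 -0.0285]
cuv [ 0.0211  0.0057 -0.0285]
cuv [-0.0209 -0.0056 -0.0285]
cuv [-0.0209  0.0059 -0.0285]
```

Beam centre: 37 mm ahead along tool x, 0 mm in y, turn +0.028 rad. The cuvette is centred in the hand, with its mid-point about 3.5 mm above the TCP, so the target TCP height is 0.0665.

```bash

python3 -m jog '[[[0.02,0,0],[0,0,0.014]],[[0.037,0,0],[0,0,0.028]],[[0.037,0,0.03],[0,0,0.028]],[[0.037,0,0.065],[0,0,0.028]],[[0.037,0,0.1],[0,0,0.028]]]'
python3 -m jog '[[[0,0,0.03],[0,0,0]],[[0,0,0.06],[0,0,0]],[[0,0,0.09],[0,0,0]],[[0,0,0.09],[0,0,0]],[[0,0,0.09],[0,0,0]]]'
python3 -m jog '[[[0,0,0.02],[0,0,0]],[[0,0,0.04],[0,0,0]],[[0,0,0.06],[0,0,0]],[[0,0,0.08],[0,0,0]],[[0,0,0.1],[0,0,0]]]'
python3 -m jog '[[[0,0,0.015],[0,0,0]],[[0,0,0.025],[0,0,0]],[[0,0,0.028],[0,0,0]],[[0,0,0.028],[0,0,0]],[[0,0,0.028],[0,0,0]]]'
python3 -m jog '[[[0,0,0],[0,0,0]],[[0,0,0],[0,0,0]],[[0,0,0],[0,0,0]]]'
python3 - <<'E'
from h import *
d=grab('wrist');np.save('pics/w6.npy',d,allow_pickle=True);s=grab('scene')
o=ctrl.get_obs();print(o['tool_pos'],R.from_rotvec(o['tool_rot']).as_matrix().round(3),o['t'],o['opening'],o['contact_force'])
a=cv2.resize(d['image'],(400,300));b=cv2.resize(s['image'][245:335,155:275],(400,300),interpolation=2)
cv2.imwrite('pics/f1.png',np.hstack([a,b]))
E
```

```text
t: 11.55
tool_pos: [0.5059, -0.233, 0.285]
tool_rot: [3.101, 0.504, 0.0]
contact_force: [0.6, -1.4, -0.3]
opening: 0.0151
grip_force: 39.3
t: 12.05
tool_pos: [0.5057, -0.2329, 0.1961]
tool_rot: [-3.1, -0.504, 0.002]
contact_force: [0.3, -0.5, 0.6]
opening: 0.0153
grip_force: 39.3
t: 12.55
tool_pos: [0.5079, -0.2341, 0.0988]
tool_rot: [3.097, 0.504, 0.006]
contact_force: [0.4, -0.1, -0.0]
opening: 0.0152
grip_force: 39.3
t: 13.05
tool_pos: [0.5069, -0.2333, 0.0695]
tool_rot: [3.1, 0.505, 0.002]
contact_force: [-0.6, -0.8, 0.2]
opening: 0.0154
grip_force: 39.3
t: 13.35
tool_pos: [0.5064, -0.233, 0.0687]
tool_rot: [3.1, 0.505, 0.001]
contact_force: [1.3, 0.7, -0.0]
opening: 0.0155
grip_force: 39.3
[ 0.50624621 -0.23287329  0.06849356] [[ 0.948  0.317  0.   ]
 [ 0.317 -0.948 -0.   ]
 [ 0.     0.    -1.   ]] 13.45 0.015430721012664907 [ 0.17846597  0.03806767 -0.54499844]
```

View pics/f1.png

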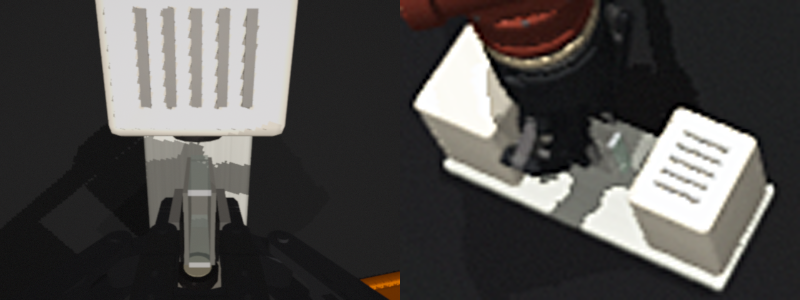

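The cuvette sits between the housings. The far housing's facing edge is at about row 133, columns 110-285, in the half-scale wrist view. I'll measure the remaining offset at full resolution.

```bash
python3 - <<'E'
from h import *
d=np.load('pics/w6.npy',allow_pickle=True).item();Ti=np.linalg.inv(np.array(d['C'])@np.linalg.inv(np.array(d['mount'])))
tl=lambda p:(Ti@np.append(p,1))[:3].round(4)
g=cv2.cvtColor(d['image'],6).astype(int)
for v in (20,60,100,140,180,195):
    r=g[v];x=np.where(r[130:500]>110)[0]+130;a,b=tl(plane(d,x.min()-.5,v,.105)),tl(plane(d,x.max()+.5,v,.105));print(v,x.min(),x.max(),((a+b)/2)[:2].round(4),round(b[1]-a[1],4))
for u in (220,260,380,420):
    c=g[:,u];print(u,[(i,c[i],c[i+2]) for i in range(190,230) if abs(c[i+2]-c[i])>25])
for v in (205,208,211,214,217): print(v,tl(plane(d,320,v,.105))[0])
for v in (250,270,290):
    x=np.where(g[v,200:440]>90)[0]+200;a,b=tl(plane(d,x.min(),v,.012)),tl(plane(d,x.max(),v,.012));print('base',v,x.min(),x.max(),((a+b)/2)[:2],b[1]-a[1])
M=np.array(d['mount'])
for u,v in [(300,309),(338,309),(302,424),(337,424)]: pass
row=g[309,280:360];print(list(zip(range(280,360,2),row[::2])))
E
```

```text
20 154 474 [ 0.0972 -0.0011] 0.0717
60 159 470 [ 0.0889 -0.001 ] 0.0716
100 163 466 [ 0.0802 -0.001 ] 0.0718
140 167 461 [ 0.0709 -0.0012] 0.0716
180 172 457 [ 0.0611 -0.001 ] 0.0715
195 173 456 [ 0.0573 -0.0011] 0.0718
220 [(214, np.int64(184), np.int64(152)), (215, np.int64(173), np.int64(112)), (216, np.int64(152), np.int64(59)), (217, np.int64(112), np.int64(21)), (218, np.int64(59), np.int64(23))]
260 [(214, np.int64(193), np.int64(160)), (216, np.int64(160), np.int64(204)), (217, np.int64(163), np.int64(214)), (224, np.int64(210), np.int64(164)), (225, np.int64(199), np.int64(146))]
380 [(214, np.int64(195), np.int64(162)), (215, np.int64(183), np.int64(154)), (216, np.int64(162), np.int64(189)), (217, np.int64(154), np.int64(198))]
420 [(215, np.int64(179), np.int64(123)), (216, np.int64(163), np.int64(66)), (217, np.int64(123), np.int64(31)), (218, np.int64(66), np.int64(32))]
205 0.0547
208 0.0539
211 0.0531
214 0.0523
217 0.0515
base 250 232 401 [ 0.0088 -0.0012] 0.0836
base 270 235 398 [-0.0019  -0.00125] 0.0819
base 290 236 397 [-0.0129 -0.0013] 0.0822
[(280, np.int64(74)), (282, np.int64(75)), (284, np.int64(73)), (286, np.int64(74)), (288, np.int64(75)), (290, np.int64(74)), (292, np.int64(95)), (294, np.int64(106)), (296, np.int64(105)), (298, np.int64(106)), (300, np.int64(136)), (302, np.int64(170)), (304, np.int64(173)), (306, np.int64(179)), (308, np.int64(182)), (310, np.int64(182)), (312, np.int64(182)), (314, np.int64(182)), (316, np.int64(181)), (318, np.int64(182)), (320, np.int64(182)), (322, np.int64(181)), (324, np.int64(182)), (326, np.int64(182)), (328, np.int64(182)), (330, np.int64(182)), (332, np.int64(177)), (334, np.int64(173)), (336, np.int64(169)), (338, np.int64(128)), (340, np.int64(107)), (342, np.int64(105)), (344, np.int64(104)), (346, np.int64(86)), (348, np.int64(73)), (350, np.int64(73)), (352, np.int64(74)), (354, np.int64(74)), (356, np.int64(74)), (358, np.int64(77))]
```

Yaw and beamwise centring are good: the facing edge is 52 mm ahead, exactly as specified. The residuals are about 1 mm sideways and 2 mm too high. I trim those and hand in.

```bash

python3 -m jog '[[[0,-0.001,0.001],[0,0,0]],[[0,-0.001,0.002],[0,0,0]],[[0,-0.001,0.002],[0,0,0]],[[0,-0.001,0.002],[0,0,0]],[[0,-0.001,0.002],[0,0,0]]]'
python3 -m jog '[[[0,0,0],[0,0,0]],[[0,0,0],[0,0,0]],[[0,0,0],[0,0,0]],[[0,0,0],[0,0,0]],[[0,0,0],[0,0,0]]]'
python3 -c "
from h import *
print(job.finish_job())"
```

```text
t: 13.95
tool_pos: [0.5059, -0.2319, 0.0663]
tool_rot: [-3.101, -0.505, -0.0]
contact_force: [0.6, 0.4, 0.2]
opening: 0.0153
grip_force: 39.3
t: 14.45
tool_pos: [0.5058, -0.2319, 0.0663]
tool_rot: [-3.101, -0.505, 0.0]
contact_force: [0.5, -0.2, -0.0]
opening: 0.0152
grip_force: 39.3
the job is handed in; nothing more can be done
None
```

I handed the job in at 14.5 s (no verdict was returned): both flaps are folded back (near one measured at about 2.5–2.6 rad, far one judged by eye), and the arm is holding the cuvette upright by its frosted faces at the middle of the white photometer's beam, placed by wrist-camera measurement with an uncertainty of a few millimetres, mostly in height; the arm's path kept clear of the rack, tip box, beaker and vial.

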